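Clamp the tablet in its counter stand with the hex driver

TASK

The tablet lies loose in its sloping counter stand. Take the blue-handled hex driver from the wooden block, feel its tip into the hex socket deep inside the stand's round metal boss and wind the screw clockwise until the grey jaw presses firmly on the tablet's upper edge, without forcing it so hard that the glass would crack. Then put the driver back upright in its own hole in the block, fully home, and leave the other drivers and everything round about where it stands.

Things in the scene. Friction and masses are not known exactly. Their poses are not given: they have to be found in the camera images.
- socket_mouth (a point): centre of the open mouth of the round steel boss at the upper end of the stand's head, 37 mm outside, bore 21 mm. z is the axis of bore and screw: it points out of the boss, 32 degrees from vertical, leaning to the front of the stand; y runs across the stand, x up the slope. Nothing on the head rises past this mouth. The screw face lies 14 mm below it.
- socket_floor (a point): floor of the hex socket in the screw, on the same axis and with the same axes, 28 mm below the mouth. The socket is 12.8 mm across flats, 14 mm deep. The angle at which its hexagon stands is not told: feel for it (it repeats every 60 degrees; the driver has some 7 degrees of play either way). Clockwise, looking into the bore, closes the jaw. Screw friction 0.05 N m; it stays where left.
- jaw (a joint): grey clamping jaw, 84 mm wide, sliding down the slope to the tablet's upper edge, driven by rack and pinion from the screw: 1.5 mm per rad (2.4 mm per quarter turn). Metres: 0 wide open, starts at 0.001 to 0.004, meets the tablet at about 0.0079; from there each further 0.1 rad of the screw adds about 7 N of clamping force while the value hardly grows. Screw friction holds it against pushes up to about 30 N.
- jaw_pad (a point): middle of the rubber face of the jaw that meets the tablet's edge
- driver_blue_grip (a point): middle of the blue handle of the driver that fits the screw; upright, 28 mm above the block's top, 78 mm above the tip. z from tip to handle. Handle 24 x 24 mm square with rounded edges, flats square to x and y, 54 mm long, and a 4 mm cap. Its foot rests on the block's top. 0.2 kg.
- driver_blue_tip (a point): tip of the blue driver, on its axis. Steel shank 50 mm from handle to tip: upper half round, 14 mm; the lower 26 mm a hexagon 12 mm across flats (one flat square to the driver's x), ending in a 4 mm taper to 7.7 mm diameter. Let go when fully down in the socket it stays there, leaning about 5 degrees to the front.
- driver_red_grip (a point): middle of the handle of a like driver with red handle and 6 mm hexagon, too small for the screw; to be left in its hole
- driver_yellow_grip (a point): middle of the handle of a like driver with yellow handle and 8 mm hexagon, too small for the screw; to be left in its hole
- block: fixed wooden block, 164 x 46 x 58 mm (x, y, z), origin at the centre of its underside; three holes of 18 mm diameter and 54 mm depth in its top at x = -52, 0 and +52 mm, y = 0, with a driver in each, in any order. It stands to the left or the right of the stand.
- stand: fixed tablet stand, base 180 x 190 mm, origin at the centre of its underside, front to -x: a column carries a head 215 x 150 mm that slopes 32 degrees up to the back, with a ledge at its lower edge, then the tablet, the jaw and the boss. Highest point (boss rim) about 0.17 m.
- tablet_mid (a point): middle of the tablet, a black slab 122 x 196 x 8 mm, 0.33 kg, lying loose on the sloping head against the ledge; x up the slope, z out of the glass
- tablet: the same tablet, origin at the centre of its underside
- ink_mid (a point): middle of a white ink bottle with violet cap, 33 mm wide and 82 mm high, standing close beside the stand (another stands far back on the desk); bystander
- glue_mid (a point): middle of a yellow and white glue stick, 28 mm wide and 91 mm high, standing close beside the stand (another stands far back on the desk); bystander
- pad_mid (a point): middle of a square yellow-topped note pad, 77 x 77 x 22 mm, lying just behind the stand; bystander
- stapler_mid (a point): middle of a red stapler, 34 x 139 x 52 mm; bystander on the other side of the stand from the block
Not all that is in view belongs to the job. What is shaped like the part that bears driver_blue_grip but orange or turquoise is not meant.

How it is judged:
On the way, in this order (a step that is already met when the one before it is completed fails the run):
1. the tip of the blue driver is seated in the hex socket, at least 22 mm below the mouth of the boss (z of driver_blue_tip in the frame of socket_mouth below -0.022 m and x of driver_blue_tip in the frame of socket_mouth between -0.003 and 0.003 m and y of driver_blue_tip in the frame of socket_mouth between -0.003 and 0.003 m), for 0.2 s.
2. with the driver still in the socket the jaw has closed and presses on the tablet with at least 5 N (z of driver_blue_tip in the frame of socket_mouth below -0.02 m and x of driver_blue_tip in the frame of socket_mouth between -0.003 and 0.003 m and y of driver_blue_tip in the frame of socket_mouth between -0.003 and 0.003 m and contact force between jaw and tablet above 5 N), for 0.1 s.
At the end, for the whole second after the job is handed in: The jaw presses on the tablet with more than 4 N; the blue driver stands upright (within 0.08 rad) and home in its own hole, the middle of its handle within 7 mm of where it started; red and yellow drivers are within 7 mm, the tablet within 6 mm, the bystanders within 15 mm of their starts (contact force between jaw and tablet above 4 N and distance of each of driver_blue_grip, driver_red_grip, driver_yellow_grip from where it was at the start of the episode below 0.007 m and angle between driver_blue_grip's own z axis and vertical below 0.08 rad and distance of tablet_mid from where it was at the start of the episode below 0.006 m and distance of each of ink_mid, glue_mid, pad_mid, stapler_mid from where it was at the start of the episode below 0.015 m); the robot touches nothing.
It fails at once if the jaw is forced onto the tablet with more than 120 N (contact force between jaw and tablet above 120 N).
It fails at once if the red or yellow driver is moved more than 15 mm (distance of any of driver_red_grip, driver_yellow_grip from where it was at the start of the episode above 0.015 m).
It fails at once if the tablet is shifted more than 10 mm (distance of tablet_mid from where it was at the start of the episode above 0.01 m).
It fails at once if a bystander is moved more than 15 mm (distance of any of ink_mid, glue_mid, pad_mid, stapler_mid from where it was at the start of the episode above 0.015 m).
It also fails if it takes over 64 s, if anything falls off the work surface, if the arm or the gripper's body presses on something with over 40 N, if the wrist force passes 120 N, or if a joint passes its speed limit or range.

ROBOT

A 6-joint arm with a two-finger parallel gripper is mounted at the origin on a cart in front of the work surface, level with it; the furniture and walls round the work are solid. World frame = base frame: x ahead of the robot, y to its left, z up, the work surface at z = 0. Lengths are in m, angles in rad, forces in N, time in s.
With the tool pointing down it reaches from about 0.4 to 0.825 m from the base axis. Payload 7 kg.
Tool frame: the origin (TCP) lies at the very end of the fingers, on their centre line; the grasp point (between the pads) lies 19 mm behind it; x points along the fingers, y is the direction in which the jaws open and shut, and the axes are right-handed (so a half turn about x gives the same grasp; the last joint's range is limited). The gripper opens to 88 mm and grips with 3 to 60 N. Pads are 19 mm wide; open, the fingers measure 130 mm over their backs; the gripper's body (78 mm by 193 mm) begins 47 mm behind the grasp point.
Start: joints at [1.499, 0.359, 0.012, 0, -1.224, -0.288], TCP at [0.238, 0.632, 0.227] pointing down, gripper open.
Joint ranges: [-3.07, 3.07], [-1.43, 2.12], [-1.02, 1.25], [-3.03, 1.67], [-3.05, -0], [-3.03, 3.03]. Speed limits (rad/s): [2.39, 2.39, 3.01, 3.14, 3.14, 3.14].

INTERFACE

Orientations are given as [roll, pitch, yaw] about the fixed x, y, z axes, in that order (R = Rz(yaw) Ry(pitch) Rx(roll)).
In Python, from station import arm gives the robot as it stands.
- The arm moves only by the shell command python3 -m inch 'ROWS' [OPENING] [FORCE]. ROWS is text: rows parted by semicolons, each of 6 numbers parted by spaces: the shift along the world's x, y, z in units of 30 mm (1.0 is 30 mm), then the turn, a rotation vector about the world's x, y, z in units of 5 degrees (1.0 is 5 degrees). In form: dx dy dz wx wy wz; .... A call has 1 to 12 rows; each row shifts and turns the commanded pose from where the row before left it; what a row does not reach is not made up. A row lasts 1/8 s, in which the tool goes at most 62.5 mm and 10.7 degrees, less where a joint would pass 70% of its speed; a pose out of reach is approached as far as the arm can. A call is refused whole if a number of a shift passes 1 or a number of a turn 1, either way. A call with a gripper value outside its range is refused whole. OPENING is the opening, from 0 (shut) to 1 (fully open), set as the call begins (- or left out, the last holds). The fingers move at their own pace and stop on an object; FORCE is the grip in N (left out, the last holds). Time passes only in rows, so rows that do not move let the fingers close. It gives the time, the measured TCP pose, the force and the opening at its end, in the units of the state.
- arm.get_state(): the state, without advancing time (a new reading comes with each control period).
- arm.grab_frame(name): name is "scene" or "top" or "wrist"; returns a dict with "frame" (420x560x3 uint8, red, green, blue), "range_z" (420x560 float32, m along the optical axis (not along the pixel's ray), 0 where there is no reading), "mtx" (3x3 intrinsics, pixels), "pose" (4x4, takes a point from camera to world coordinates). Camera axes: x right, y up, looking along -z (the intrinsics and any distortion apply to the point x, -y, -z); pixel columns grow to the right and rows downward; lengths in m; the calibration is good to about 2 mm. A picture is of the moment at which its call begins.
- arm.job_done(): hands the job in, once; it reports no verdict.
Trained networks look in a picture, given as the dict that the camera call returned (one of the last four; its "shot" number tells which), for a name from the list of things; names that differ only in an ending like _2 or _b are one class to them, and where a whole thing is asked for, a point or a joint stands for the part that bears it (a point fixed in the world has none). Each returns a list of dicts, best first, with "confidence" (0 to 1); they miss things now and then, are a little off and sometimes report something else, mostly with a low value. They report only what shows in the picture. A call takes as long as a camera call. They do not tell look-alikes from the thing itself.
- arm.search_frame(picture, target): "extent" ([centre column, centre row, width, height] as shares, 0 to 1, of the picture: columns of its width, rows of its height, round what is visible of it).
- arm.masks_of(picture, target): "mask" (420x560 bool, what is visible of it) and "extent" ([centre column, centre row, width, height] as shares, 0 to 1, of the picture: columns of its width, rows of its height, round what is visible of it).
- arm.place_of(picture, target): "position" ([column, row] as shares, 0 to 1, of the picture: columns of its width, rows of its height: a listed point, or the origin of a listed thing).
The state is a dict: "t": time; "q": joint angles; "qd": joint speeds; "joint_efforts": joint torques, N m; "eef_pos": TCP position; "ee_rot": TCP orientation; "force": force on the tool from outside, world axes, zero at the start; "moment": the same for the moment, N m; "width": finger opening in m.
Only numpy, scipy, OpenCV 4.12 (cv2) and the standard library are available. Lean on these libraries where they do the work, as an engineer would, in place of code of your own. Each camera call takes 0.05 s, during which the arm holds its last target. There are 200 camera calls.

## Working session

There is one attempt and no reset: what is moved stays moved. The work goes in short steps, Python scripts to look and compute and a shell command to move; the robot and the scene stay as the last step left them, time stands still between calls to the robot, and variables do not carry over. Pictures are saved under pics/ and viewed, about 8 in all and at most 12, crops included, and the job is handed in when it is done.

```bash
mkdir -p pics
cat > h.py <<'E'
import numpy as np, cv2
from station import arm
from scipy.spatial.transform import Rotation as R
def w(p,u,v,z=None):
    """pixel->world, by depth (median 3x3)"""
    K=p['mtx'];T=p['pose']
    if z is None:
        a=p['range_z'][int(v)-1:int(v)+2,int(u)-1:int(u)+2]; a=a[a>0]; z=np.median(a) if a.size else 0
    c=np.array([(u-K[0,2])/K[0,0]*z,-(v-K[1,2])/K[1,1]*z,-z])
    return T[:3,:3]@c+T[:3,3]
def cloud(p):
    K=p['mtx'];T=p['pose'];z=p['range_z'];v,u=np.mgrid[:420,:560]
    c=np.stack([(u-K[0,2])/K[0,0]*z,-(v-K[1,2])/K[1,1]*z,-z],-1)
    return c@T[:3,:3].T+T[:3,3]
def onz(p,u,v,h):
    K=p['mtx'];T=p['pose'];d=T[:3,:3]@np.array([(u-K[0,2])/K[0,0],-(v-K[1,2])/K[1,1],-1]);o=T[:3,3]
    return o+d*(h-o[2])/d[2]
def proj(p,X):
    K=p['mtx'];T=p['pose'];c=T[:3,:3].T@(np.asarray(X)-T[:3,3]);return K[0,0]*c[0]/-c[2]+K[0,2],K[1,2]+K[1,1]*c[1]/c[2]
def save(p,n): cv2.imwrite('pics/'+n,p['frame'][:,:,::-1])
E
python3 - <<'E'
from h import *
np.set_printoptions(precision=4,suppress=True)
ims=[]
for n in ['top','scene']:
    p=arm.grab_frame(n);ims.append(p['frame']);print(n,p['pose'][:3,3],p['mtx'][0,0])
    for t in ['socket_mouth','driver_blue_grip','driver_red_grip','driver_yellow_grip','block','stand','tablet_mid','jaw_pad','ink_mid','glue_mid','pad_mid','stapler_mid']:
        for r in arm.place_of(p,t)[:2]:
            u,v=r['position'][0]*560,r['position'][1]*420
            if 1<u<558 and 1<v<418: print(t,round(r['confidence'],2),round(u,1),round(v,1),w(p,u,v))
cv2.imwrite('pics/a.png',cv2.resize(np.vstack(ims),None,fx=.71*1,fy=.71)[:,:,::-1])
cv2.imwrite('pics/top.png',ims[0][:,:,::-1]);cv2.imwrite('pics/scene.png',ims[1][:,:,::-1])
print(arm.get_state())
E
```

```text
top [0.4181 0.0152 1.3316] 464.84149984257965
socket_mouth 0.85 305.8 223.4 [ 0.5547 -0.0251  0.1431]
driver_blue_grip 0.66 145.1 247.2 [0.4931 0.3988 0.1079]
driver_blue_grip 0.6 212.2 265.1 [0.4473 0.2192 0.1082]
driver_red_grip 0.58 177.8 270.9 [0.4314 0.3075 0.1158]
driver_red_grip 0.16 256.9 216.2 [0.5813 0.1059 0.0769]
driver_yellow_grip 0.43 183.2 228.8 [0.5416 0.2972 0.1167]
block 0.92 189.7 249.3 [0.4909 0.2899 0.0624]
block 0.74 258.3 217.9 [0.5774 0.1024 0.0713]
stand 0.85 294.7 247.0 [0.4968 0.0029 0.0977]
tablet_mid 0.92 291.4 256.8 [0.4716 0.0113 0.0796]
jaw_pad 0.87 299.7 242.8 [ 0.5075 -0.0103  0.1043]
jaw_pad 0.28 182.0 229.9 [0.5388 0.3003 0.1165]
ink_mid 0.58 256.4 214.3 [0.5864 0.1071 0.0785]
glue_mid 0.39 345.5 262.6 [ 0.4568 -0.1317  0.0928]
pad_mid 0.81 314.6 201.3 [ 0.6325 -0.0544  0.0194]
pad_mid 0.43 297.1 246.9 [ 0.4969 -0.0035  0.0991]
stapler_mid 0.74 300.3 246.9 [ 0.497  -0.0121  0.0997]
stapler_mid 0.6 178.3 268.1 [0.4387 0.3067 0.1148]
scene [-0.2527 -0.4329  0.6968] 403.4181162590329
socket_mouth 0.76 289.9 209.3 [ 0.5623 -0.0205  0.1523]
driver_blue_
[... 531 characters left out ...]
]
jaw_pad 0.61 266.3 245.1 [0.4795 0.0074 0.0811]
glue_mid 0.82 310.4 275.8 [ 0.4397 -0.136   0.0619]
glue_mid 0.74 182.0 215.7 [0.486  0.2898 0.0912]
pad_mid 0.63 314.8 241.9 [ 0.6287 -0.0662  0.019 ]
stapler_mid 0.68 390.6 298.3 [ 0.4693 -0.3239  0.0435]
{'t': 1.3, 'q': array([ 1.4991,  0.3586,  0.0119, -0.    , -1.2242, -0.2881]), 'qd': array([-0.0027, -0.0009,  0.0004, -0.001 ,  0.0026,  0.    ]), 'joint_efforts': array([  0.0014, -58.238 ,  29.3304,   7.0025,   0.0123,  -0.    ]), 'eef_pos': array([0.2377, 0.6317, 0.2265]), 'ee_rot': array([ 1.6845,  1.5707, -1.8169]), 'force': array([-0.1412, -0.1258,  0.1637]), 'moment': array([ 0.0177, -0.016 , -0.0178]), 'width': 0.0878730815576475}
```

View pics/top.png

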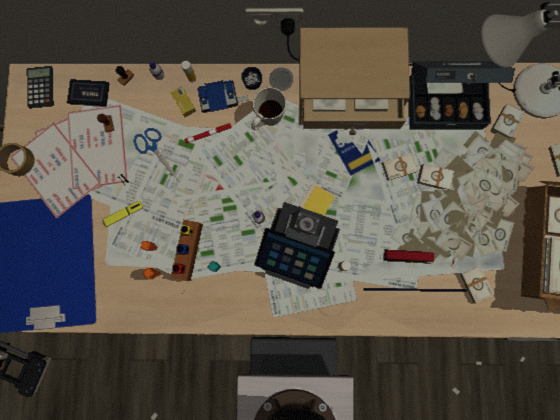

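View pics/scene.png

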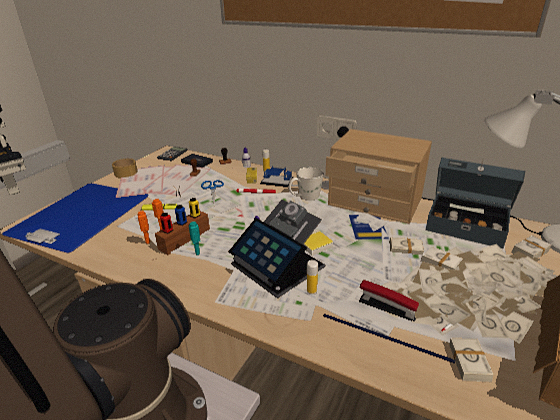

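The top view has three handles in the block: red (178,268), blue (183,249) and yellow (187,229). The orange pieces at (148,245) and (150,272) and the turquoise one at (214,266) are decoys. The blue driver in the block's middle hole fits the description. Before reaching for it I'll confirm that with a wrist close-up.

Run:
```python
from h import *
np.set_printoptions(precision=3,suppress=True)
s=arm.get_state();T=R.from_euler('xyz',s['ee_rot']).as_matrix();print(T)
p=arm.grab_frame('wrist');P=p['pose'];print(P,p['mtx'])
print('cam in tool',T.T@(P[:3,3]-s['eef_pos']),'\n',T.T@P[:3,:3])
p=arm.grab_frame('top')
hsv=cv2.cvtColor(p['frame'],cv2.COLOR_RGB2HSV);c=cloud(p)
# block direction from driver-row and the stand yaw from tablet cloud
m=arm.masks_of(p,'tablet')
for t in ['tablet','block']:
    m=arm.masks_of(p,t)[0];q=c[m['mask']];q=q[q[:,2]>.03]
    print(t,m['confidence'],len(q),q.min(0),q.max(0),cv2.minAreaRect(q[:,:2].astype(np.float32)*1000))
    if t=='tablet':
        A=np.c_[q[:,:2],np.ones(len(q))];a=np.linalg.lstsq(A,q[:,2],rcond=None)[0];print('slope',np.degrees(np.arctan(np.hypot(*a[:2]))),'yaw',np.degrees(np.arctan2(a[1],a[0])))
```

```text
[[-0.    -0.352 -0.936]
 [-0.    -0.936  0.352]
 [-1.     0.    -0.   ]]
[[-0.352  0.899  0.262  0.308]
 [-0.936 -0.338 -0.098  0.606]
 [ 0.001 -0.279  0.96   0.385]
 [ 0.     0.     0.     1.   ]] [[296.585   0.    272.286]
 [  0.    296.585 208.142]
 [  0.      0.      1.   ]]
cam in tool [-0.158 -0.001 -0.075] 
 [[-0.001  0.279 -0.96 ]
 [ 1.    -0.    -0.001]
 [-0.    -0.96  -0.279]]
tablet 0.85 2793 [ 0.389 -0.098  0.042] [0.547 0.111 1.332] ((468.5292663574219, 7.7651214599609375), (195.2252960205078, 106.26284790039062), 70.6109390258789)
slope 14.163942109728337 yaw -22.45897260737317
block 0.89 773 [0.41  0.015 0.03 ] [0.573 0.339 1.332] ((471.5074462890625, 170.66513061523438), (323.35565185546875, 161.48936462402344), 81.5331802368164)
```

```bash
python3 -m inch '.3 -.5 0 0 0 0;.7 -1 0 0 0 .2;.7 -1 0 0 0 .2;.7 -1 0 0 0 .2;.7 -1 0 0 0 .2;.7 -1 0 0 0 .2;.7 -1 0 0 0 .2;.7 -1 0 0 0 .2;.7 -1 0 0 0 .2;.7 -1 0 0 0 0;.7 -1 0 0 0 0;.7 -.8 0 0 0 0' 1
cat > wv.py <<'E'
from h import *
import sys
np.set_printoptions(precision=4,suppress=True)
p=arm.grab_frame('wrist');save(p,sys.argv[1])
s=arm.get_state();T=R.from_euler('xyz',s['ee_rot']).as_matrix();print(s['eef_pos'],s['q']);print('tool x',T[:,0],'y az',np.degrees(np.arctan2(T[1,1],T[0,1])))
for t in sys.argv[2:]:
    for r in arm.place_of(p,t)[:2]:
        u,v=r['position'][0]*560,r['position'][1]*420
        if 1<u<558 and 1<v<418: print(t,round(r['confidence'],2),round(u,1),round(v,1),w(p,u,v),onz(p,u,v,.086))
E
python3 wv.py w1.png driver_blue_grip driver_red_grip driver_yellow_grip block
```

```text
t: 3.05
eef_pos: [0.4781, 0.2907, 0.2269]
ee_rot: [-2.119, 1.57, 0.802]
force: [0.8, 0.5, 0.2]
width: 0.0877
[0.4796 0.2888 0.2268] [ 0.8921  0.1699 -0.2454  0.0008 -1.1558  0.4568]
tool x [ 0.0004 -0.0006 -1.    ] y az -102.69515057704321
driver_blue_grip 0.94 255.6 186.3 [0.4992 0.3024 0.1167] [0.4932 0.3055 0.086 ]
driver_blue_grip 0.81 166.4 197.2 [0.505  0.3918 0.1026] [0.5023 0.3987 0.086 ]
driver_red_grip 0.95 256.0 235.2 [0.4501 0.3141 0.1111] [0.4408 0.3177 0.086 ]
driver_yellow_grip 0.59 253.4 136.9 [0.5427 0.2939 0.1163] [0.5418 0.296  0.086 ]
block 0.73 257.6 172.9 [0.5033 0.3019 0.0666] [0.5062 0.3003 0.086 ]
```

View pics/w1.png

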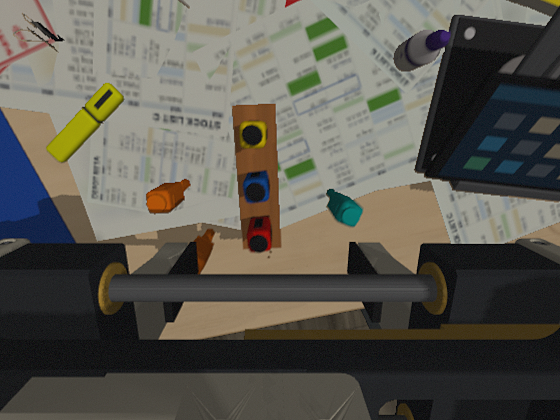

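Run:
```python
from h import *
np.set_printoptions(precision=4,suppress=True)
p=arm.grab_frame('wrist');c=cloud(p)
v,u=np.mgrid[:420,:560]
P=[]
for n,(a,b) in dict(y=(253,134),b=(256,187),r=(258,235)).items():
    m=(abs(u-a)<22)&(abs(v-b)<22)&(c[...,2]>.1115)&(c[...,2]<.122)
    q=c[m];print(n,len(q),q.mean(0),(q.min(0)+q.max(0))/2,cv2.minAreaRect(q[:,:2].astype(np.float32)*1000));P.append(q.mean(0))
d=P[0]-P[2];print(np.linalg.norm(d[:2]),np.degrees(np.arctan2(d[1],d[0])))
m=(abs(u-256)<40)&(v>95)&(v<250)&(abs(c[...,2]-.058)<.004);q=c[m]
print('blocktop',len(q),q[:,2].mean(),cv2.minAreaRect(q[:,:2].astype(np.float32)*1000))
s=arm.get_state();print(s['eef_pos'],(P[1]-s['eef_pos'])/.03)
```

```text
y 419 [0.5439 0.2956 0.1158] [0.5433 0.296  0.1151] ((543.73095703125, 296.0817565917969), (20.691801071166992, 20.887676239013672), 77.29136657714844)
b 366 [0.4933 0.3046 0.1159] [0.4926 0.3046 0.1151] ((492.595458984375, 304.6765441894531), (19.647336959838867, 20.228784561157227), 85.86361694335938)
r 324 [0.4426 0.3139 0.1157] [0.4425 0.314  0.1149] ((442.09637451171875, 313.8567810058594), (19.87738609313965, 20.218225479125977), 82.42298126220703)
0.10292555766560484 -10.231169150691555
blocktop 3794 0.05820605433428171 ((492.3398132324219, 305.0220642089844), (46.14176940917969, 164.30023193359375), 79.8041000366211)
[0.4774 0.2926 0.2266] [ 0.5284  0.4006 -3.693 ]
```

```bash
python3 -m inch '.5 .4 0 0 0 .5;0 0 0 0 0 0;0 0 0 0 0 0;0 0 0 0 0 0' 0.6
python3 - <<'E'
from h import *
S=[]
for i in range(4): S.append(arm.get_state()['eef_pos']);arm.grab_frame('wrist')
print(S,np.mean(S,0)); T=R.from_euler('xyz',arm.get_state()['ee_rot']).as_matrix();print(np.degrees(np.arctan2(T[1,1],T[0,1])))
E
```

```text
t: 3.85
eef_pos: [0.4922, 0.3047, 0.2266]
ee_rot: [0.225, 1.571, -3.093]
force: [0.7, -0.1, -0.8]
width: 0.0553
[array([0.49216089, 0.30472014, 0.22662061]), array([0.49226596, 0.30469356, 0.2266882 ]), array([0.49235916, 0.30468226, 0.22672733]), array([0.4924262 , 0.30467512, 0.22674118])] [0.49230305 0.30469277 0.22669433]
-100.1161695913135
```

Confirmed: blue is the middle handle, at (0.493, 0.3047), and the tool is over it. Next I descend and grip.

```bash
python3 -m inch '.02 0 -.8 0 0 0;0 0 -1 0 0 0;0 0 -1 0 0 0;0 0 -1 0 0 0;0 0 -.8 0 0 0;0 0 -.46 0 0 0;0 0 0 0 0 0;0 0 0 0 0 0' 0.6
python3 -m inch '0 0 0 0 0 0;0 0 0 0 0 0;0 0 0 0 0 0;0 0 0 0 0 0;0 0 0 0 0 0' 0 40
```

```text
t: 5.05
eef_pos: [0.4938, 0.3052, 0.0757]
ee_rot: [-2.282, 1.569, 0.683]
force: [-0.6, -0.3, 0.2]
width: 0.0527
t: 5.68
eef_pos: [0.4933, 0.3048, 0.075]
ee_rot: [-2.499, 1.571, 0.466]
force: [-0.5, -0.6, 2.9]
width: 0.0239
```

```bash
python3 -m inch '0 0 .5 0 0 0;0 0 1 0 0 0;0 0 1 0 0 0;0 0 1 0 0 0;0 -.5 1 0 0 0;0 -1 1 0 0 0;0 -1 .8 0 0 0;0 -1 0 0 0 0;0 -1 0 0 0 0;0 -1 0 0 0 0;0 -1 0 0 0 0;0 -1 0 0 0 0'
python3 -m inch '0 -1 0 0 0 0;0 -1 0 0 0 0;0 -.7 0 0 0 0;0 0 0 0 0 0;0 0 0 0 0 0;0 0 0 0 0 0'
python3 wv.py w2.png socket_mouth jaw_pad tablet_mid driver_blue_tip driver_blue_grip
```

```text
t: 7.18
eef_pos: [0.4928, 0.0787, 0.2644]
ee_rot: [-2.019, 1.57, 0.946]
force: [0.4, 0.0, -1.6]
width: 0.0238
t: 7.92
eef_pos: [0.4933, -0.0007, 0.2639]
ee_rot: [-2.117, 1.571, 0.848]
force: [-0.3, 0.2, -1.9]
width: 0.0239
[ 0.4933 -0.0006  0.2638] [ 0.398   0.0311 -0.3172 -0.0001 -1.2225  0.9971]
tool x [ 0.      0.0001 -1.    ] y az -100.06538962529169
socket_mouth 0.81 284.5 135.4 [ 0.5538 -0.0221  0.1455] [ 0.5509 -0.024   0.086 ]
jaw_pad 0.85 276.4 166.4 [ 0.5239 -0.0098  0.1219] [ 0.5188 -0.0094  0.086 ]
tablet_mid 0.68 269.5 204.7 [0.4746 0.0065 0.0818] [0.4757 0.0062 0.086 ]
tablet_mid 0.3 67.0 213.2 [0.4994 0.2791 0.041 ] [0.5074 0.2446 0.086 ]
driver_blue_tip 0.94 132.2 232.3 [0.4507 0.2148 0.0165] [0.4707 0.1758 0.086 ]
driver_blue_tip 0.75 271.0 217.1 [0.4984 0.     0.2056] [0.4604 0.0073 0.086 ]
driver_blue_grip 0.75 271.8 266.5 [ 0.5039 -0.0017  0.2975] [0.3962 0.0176 0.086 ]
driver_blue_grip 0.66 102.6 257.9 [0.4508 0.2103 0.1031] [0.4446 0.2223 0.086 ]
```

View pics/w2.png

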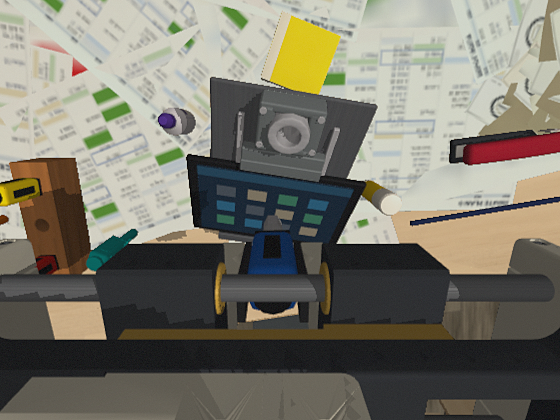

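```bash
cat > boss.py <<'E'
from h import *
np.set_printoptions(precision=4,suppress=True)
def frame(ps):
    """stand yaw from tablet mask plane + edges, mouth centre from the highest ring along the axis"""
    out=[]
    for p in ps:
        c=cloud(p);m=arm.masks_of(p,'tablet')[0];k=cv2.erode(m['mask'].astype(np.uint8),np.ones((5,5)))>0
        q=c[k];q=q[(q[:,2]>.03)&(q[:,2]<.14)]
        for _ in range(4):
            A=np.c_[q[:,:2],np.ones(len(q))];a=np.linalg.lstsq(A,q[:,2],rcond=None)[0];e=abs(A@a-q[:,2]);q=q[e<max(.002,2*np.median(e))]
        sl,yaw=np.degrees(np.arctan(np.hypot(*a[:2]))),np.degrees(np.arctan2(a[1],a[0]))
        print('tablet plane slope %.1f yaw %.1f n %d'%(sl,yaw,len(q)),cv2.minAreaRect((q[:,:2]*1000).astype(np.float32)))
        out.append(yaw)
    return out
def mouth(p,u0,v0,psi,r=26):
    c=cloud(p);v,u=np.mgrid[:420,:560]
    a=R.from_euler('z',psi,degrees=True).as_matrix()@R.from_euler('y',-32,degrees=True).as_matrix()
    q=c[(np.hypot(u-u0,v-v0)<r)&(p['range_z']>0)]@a   # columns: x up slope, y across, z axis
    q=q[(q[:,2]>0)]
    h=np.percentile(q[:,2],97);
    g=q[abs(q[:,2]-np.median(q[q[:,2]>h-.003][:,2]))<.0025]
    (cx,cy),rad=cv2.minEnclosingCircle(g[:,:2].astype(np.float32)*1000)
    # robust outer-circle fit on hull
    hu=cv2.convexHull((g[:,:2]*1000).astype(np.float32))[:,0];(ex,ey),ax,_=cv2.fitEllipse(hu)
    print('n',len(g),'h',np.median(g[:,2]),'enc',cx,cy,rad,'ell',ex,ey,ax)
    A=np.c_[g,np.ones(len(g))];b=np.linalg.lstsq(A[:,[0,1,3]],g[:,2],rcond=None)[0];print('tilt resid deg',np.degrees(b[:2]))
    return a@np.array([ex/1000,ey/1000,np.median(g[:,2])]),a
if __name__=='__main__':
    p=arm.grab_frame('wrist');frame([p])
    for psi in (-19.5,):
        print(mouth(p,288,131,psi))
    f=cv2.resize(p['frame'][70:200,190:390],None,fx=3,fy=3,interpolation=cv2.INTER_CUBIC);cv2.imwrite('pics/w2c.png',f[:,:,::-1])
E
python3 boss.py
```

```text
tablet plane slope 31.9 yaw -19.1 n 9116 ((470.4483642578125, 6.9119110107421875), (189.9364471435547, 101.01254272460938), 70.96068572998047)Traceback (most recent call last):
  File "boss.py", line 31, in <module>
    print(mouth(p,288,131,psi))
          ~~~~~^^^^^^^^^^^^^^^
  File "boss.py", line 20, in mouth
    h=np.percentile(q[:,2],97);
    return _quantile_unchecked(
        a, q, axis, out, overwrite_input, method, keepdims, weights)
    return _ureduce(a,
                    func=_quantile_ureduce_func,
    ...<5 lines>...
                    overwrite_input=overwrite_input,
                    method=method)
    r = func(a, **kwargs)
    result = _quantile(arr,
                       quantiles=q,
    ...<2 lines>...
                       out=out,
                       weights=wgt)
    slices_having_nans = np.isnan(arr[-1, ...])
                                  ~~~^^^^^^^^^
IndexError: index -1 is out of bounds for axis 0 with size 0
```

```bash
sed -i '/q\[(q\[:,2\]>0)\]/d; s/(-19.5,)/(-19.1,)/' boss.py; python3 boss.py
```

```text
tablet plane slope 31.9 yaw -19.1 n 8956 ((471.0140075683594, 6.429252624511719), (188.5250701904297, 99.13004302978516), 71.03128051757812)
n 875 h -0.14418832245639884 enc 535.2913208007812 157.85752868652344 18.421432495117188 ell 535.427001953125 157.79209899902344 (36.016971588134766, 36.32506561279297)
tilt resid deg [-0.5415 -0.2214]
(array([ 0.5529, -0.0245,  0.1615]), array([[ 0.8014,  0.3272, -0.5007],
       [-0.2775,  0.9449,  0.1734],
       [ 0.5299,  0.    ,  0.848 ]]))
```

View pics/w2c.png

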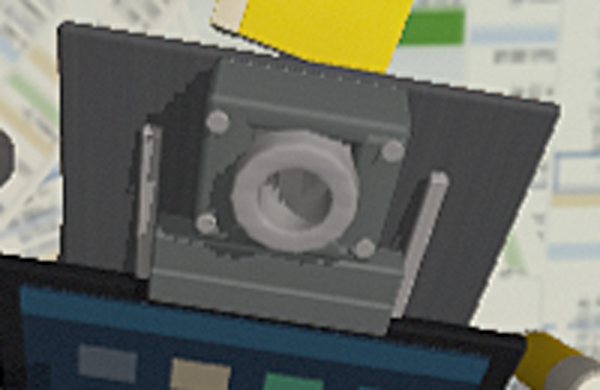

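Close-up: the bore centre shows at about crop (295,192). The measured mouth is (0.5529, -0.0245, 0.1615), rim 36–37 mm, stand yaw -19.1°, and these match the description. Next I tilt the driver onto the axis at a stand-off.

```bash
python3 -m inch '0 0 0 -.3 -.864 0;0 0 0 -.3 -.864 0;0 0 0 -.3 -.864 0;.1 0 0 -.3 -.864 0;.1 -.1 -.2 -.3 -.864 0;.1 -.1 -.2 -.3 -.864 0;.07 -.03 -.27 -.3 -.864 0;0 0 0 0 0 0;0 0 0 0 0 0;0 0 0 0 0 0;0 0 0 0 0 0'
cat > st.py <<'E'
from h import *
np.set_printoptions(precision=4,suppress=True)
M=np.array([.5529,-.0245,.1615]);A=R.from_euler('zy',[0,0]).as_matrix()
A=R.from_euler('z',-19.1,degrees=True).as_matrix()@R.from_euler('y',-32,degrees=True).as_matrix()
s=arm.get_state();T=R.from_euler('xyz',s['ee_rot']).as_matrix()
tip=s['eef_pos']+.067*T[:,0]
print('q',s['q'],'t',s['t'],'w',s['width'])
print('tip in mouth mm',A.T@(tip-M)*1000,'tilt err deg (in mouth x,y)',np.degrees((A.T@T[:,0])[:2]))
y=A.T@T[:,1];print('spin deg',np.degrees(np.arctan2(y[1],y[0])),'F mouth',A.T@s['force'],'Mom mouth',A.T@s['moment'])
E
python3 st.py
```

```text
t: 9.8
eef_pos: [0.505, -0.0078, 0.2442]
ee_rot: [2.985, 1.012, -0.333]
force: [-0.3, 0.5, -2.9]
width: 0.0239
q [ 0.5985 -0.2328 -0.9979  0.8257 -0.6174  0.152 ] t 9.8 w 0.02386264881525817
tip in mouth mm [ 0.8171  0.1486 30.0618] tilt err deg (in mouth x,y) [0.0182 0.0071]
spin deg -81.0434295300018 F mouth [-1.8979  0.338  -2.2483] Mom mouth [-0.0116  2.229   0.0201]
```

```bash
python3 -m inch '0 0 0 -.59 .2045 1;0 0 0 -.59 .2045 1;0 0 0 -.59 .2045 1;0 0 0 -.59 .2045 1;0 0 0 -.59 .2045 1;0 0 0 -.59 .2045 1;0 0 0 -.59 .2045 1;0 0 0 -.59 .2045 1;0 0 0 -.59 .2045 1;0 0 0 -.59 .2045 1;0 0 0 -.59 .2045 1;0 0 0 -.59 .2045 1'
python3 -m inch '0 0 0 -.59 .2045 1;0 0 0 -.59 .2045 1;0 0 0 -.59 .2045 1;0 0 0 -.59 .2045 1;0 0 0 -.59 .2045 1;0 0 0 -.59 .2045 1;0 0 0 -.59 .2045 1;0 0 0 -.59 .2045 1;0 0 0 -.59 .2045 1;0 0 0 -.59 .2045 1;0 0 0 -.59 .2045 1;0 0 0 -.59 .2045 1'
python3 -m inch '0 0 0 -.59 .2045 1;0 0 0 -.59 .2045 1;0 0 0 -.3 .104 .508;0 0 0 0 0 0;0 0 0 0 0 0'
python3 st.py
python3 wv.py w3.png socket_mouth driver_blue_tip
```

```text
t: 11.3
eef_pos: [0.5047, -0.008, 0.2439]
ee_rot: [1.748, 1.012, -0.333]
force: [0.6, -0.6, -2.1]
width: 0.0238
t: 12.8
eef_pos: [0.5047, -0.008, 0.2439]
ee_rot: [0.513, 1.013, -0.332]
force: [-0.4, 1.0, -1.9]
width: 0.0239
t: 13.42
eef_pos: [0.5045, -0.008, 0.2438]
ee_rot: [0.259, 1.013, -0.333]
force: [0.2, 0.3, -2.2]
width: 0.024
q [ 0.5982 -0.2332 -0.9984  0.8241 -0.6169  2.88  ] t 13.425 w 0.02402975926644809
tip in mouth mm [ 0.1981 -0.2602 29.8452] tilt err deg (in mouth x,y) [-0.0398  0.0227]
spin deg 75.17756141386856 F mouth [-1.0762  0.3839 -1.9574] Mom mouth [ 0.0373  2.112  -0.0471]
[ 0.5045 -0.0081  0.2437] [ 0.5982 -0.2332 -0.9986  0.8242 -0.6168  2.8801]
tool x [ 0.5003 -0.1728 -0.8484] y az 58.26897028294991
driver_blue_tip 0.91 270.0 219.1 [ 0.5257 -0.015   0.1963] [ 0.6435 -0.0716  0.086 ]
```

View pics/w3.png

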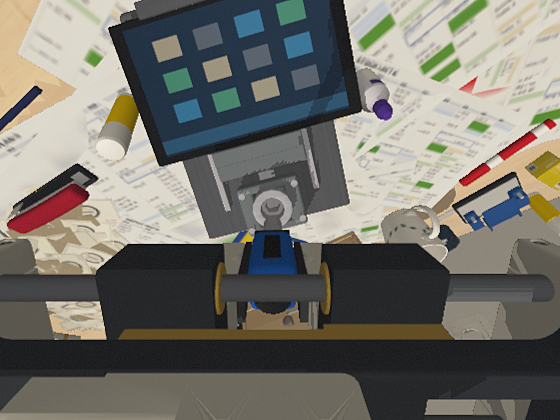

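Run:
```python
from h import *
np.set_printoptions(precision=4,suppress=True)
p=arm.grab_frame('wrist');c=cloud(p)
A=R.from_euler('z',-19.1,degrees=True).as_matrix()@R.from_euler('y',-32,degrees=True).as_matrix()
M=np.array([.5529,-.0245,.1615]);q=(c-M)@A*1000
g=q[(p['range_z']>0)&(np.hypot(q[...,0],q[...,1])<24)&(abs(q[...,2])<4)]
h=np.median(g[:,2]);g=g[abs(g[:,2]-h)<2.5];print(len(g),h,g.min(0),g.max(0),cv2.minEnclosingCircle(g[:,:2].astype(np.float32)))
from scipy.optimize import least_squares
hu=cv2.convexHull(g[:,:2].astype(np.float32))[:,0]
print(least_squares(lambda x:np.hypot(*(hu-x[:2]).T)-18.2,[0,0],loss='soft_l1').x)
# driver tip/shank axis as the camera sees it
d=q[(p['range_z']>0)&(np.hypot(q[...,0],q[...,1])<14)&(q[...,2]>26)&(q[...,2]<75)]
for z in range(28,75,8):
    e=d[(d[:,2]>z)&(d[:,2]<z+8)];
    if len(e)>5: print(z,len(e),e.min(0)[:2],e.max(0)[:2])
```

```text
695 -0.09278123103772974 [-18.1674 -17.5699  -2.5623] [16.7883 18.5173  1.9736] ((-0.21980397403240204, 0.3217999041080475), 18.305419921875)
[-0.159   0.3545]
28 16 [-6.4213 -5.9359] [1.2136 6.898 ]
36 54 [-6.8591 -5.8434] [1.6577 6.7567]
44 60 [-6.6208 -5.6204] [1.0659 6.7114]
52 41 [-6.9198 -5.7007] [-1.6196  7.0049]
60 58 [-7.2786 -4.3696] [-2.878   6.4667]
68 6 [-6.7529  0.3779] [-5.7549  4.2779]
```

```bash
python3 -m inch '.167 -.058 -.283 0 0 0;.167 -.058 -.283 0 0 0;.167 -.058 -.283 0 0 0;.167 -.058 -.283 0 0 0;.05 -.0173 -.0848 0 0 0;0 0 0 0 0 0;0 0 0 0 0 0'; python3 st.py
```

```text
t: 14.5
eef_pos: [0.5299, -0.0153, 0.2146]
ee_rot: [0.252, 1.027, -0.34]
force: [-2.4, 0.4, -4.9]
width: 0.0236
q [ 0.4756 -0.1436 -1.017   0.9357 -0.4872  2.8471] t 14.5 w 0.023566637152460275
tip in mouth mm [ 6.1692  0.9098 -8.8823] tilt err deg (in mouth x,y) [-0.8339 -0.2005]
spin deg 75.25039925663405 F mouth [-4.6426 -0.3597 -2.8927] Mom mouth [-0.1659  3.5759 -0.0089]
```

```bash
cat > kin.py <<'E'
from h import *
from scipy.optimize import least_squares
D=[([1.499,.3586,.0119,0,-1.2242,-.288],(.2377,.6317,.2265)),([.8921,.1699,-.2454,.0008,-1.1558,.4568],(.4796,.2888,.2268)),
([.398,.0311,-.3172,-.0001,-1.2225,.9971],(.4933,-.0006,.2638)),([.5985,-.2328,-.9979,.8257,-.6174,.152],(.505,-.0078,.2442)),([.5982,-.2332,-.9986,.8242,-.6168,2.8801],(.5045,-.0081,.2437)),([.4756,-.1436,-1.017,.9357,-.4872,2.8471],(.5299,-.0153,.2146))]
X=np.array([-.5,-.17,.85])
def e(a,t): return R.from_euler(a,t).as_matrix()
def fk(q,k,s=-1):
    r0,d,h,L2,L3,el,L6,a2=k
    F=e('z',q[0])@e('y',q[1]);G=F@e('y',-q[2]);H=G@e('x',s*q[3])@e('y',-q[4])
    return e('z',q[0])@[r0,d,h]+F@[a2,0,L2]+G@[L3,0,el]+H@[L6,0,0],H@e('x',-q[5])
def fit(s):
    f=lambda k:np.concatenate([fk(q,k,s)[0]-p for q,p in D]+[1e-3*(k-k0)])
    k0=np.array([.1,-.15,.3,.4,.4,0,.25,0]);return least_squares(f,k0)
if __name__=='__main__':
    np.set_printoptions(precision=4,suppress=True)
    for s in (-1,1):
        r=fit(s);print(s,r.x,r.fun[:18].reshape(6,3)*1000)
    T=e('xyz',[2.985,1.012,-.333])
    for s in (-1,1): print(fk(D[3][0],r.x,s)[1][:,0],T[:,0])
    print(fk(D[3][0],r.x,-1)[1].T@T)
E
python3 kin.py
```

```text
-1 [ 0.2772 -0.1898 -0.1693  0.5626  0.081   0.1319  0.224   0.0411] [[ -2.944  -12.8542 -10.8469]
 [  7.2849  12.3644  15.4839]
 [  1.4363   2.7806   0.3102]
 [ -7.294    2.1554  -7.4847]
 [ -7.1297   2.3356  -7.1901]
 [ 13.3927 -13.2908   9.7281]]
1 [ 0.4592 -0.1937 -0.8025  0.5201 -0.1859  0.2966 -0.2045  0.0578] [[  0.1464 -25.3887 -15.5418]
 [ 18.9439  20.501   24.5423]
 [  5.4848   0.1616  -1.3971]
 [-14.5929   2.3817 -11.0871]
 [-14.2541   2.6607 -10.5204]
 [ 18.5408  -6.8683  14.0051]]
[ 0.501  -0.1734 -0.8479] [ 0.501  -0.1733 -0.8479]
[ 0.0216  0.5297 -0.8479] [ 0.501  -0.1733 -0.8479]
[[ 1.      0.0001 -0.    ]
 [ 0.     -0.0006  1.    ]
 [ 0.0001 -1.     -0.0006]]
```

Run:
```python
from kin import *
np.set_printoptions(precision=4,suppress=True)
def fk2(q,k):
    r0,d,h,L2,L3,el,L6,a2,w,bx,by=k
    F=e('z',q[0])@e('y',q[1]);G=F@e('y',-q[2]);W=G@e('x',-q[3]);H=W@e('y',-q[4])
    return np.array([bx,by,0])+e('z',q[0])@[r0,d,h]+F@[a2,0,L2]+G@[L3,0,el]+W@[0,w,0]+H@[L6,0,0]
for mask in ([1]*8+[1,0,0],[1]*8+[0,1,1],[1]*11):
  m=np.array(mask)
  for sg in (.25,):
    k0=np.array([.1,-.1,.3,.4,.4,0,sg,0,0,0,0])
    r=least_squares(lambda k:np.concatenate([fk2(q,k*m)-p for q,p in D]+[1e-3*(k-k0)]),k0)
    print(mask,r.x*m);print(r.fun[:18].reshape(6,3)*1000)
```

```text
[1, 1, 1, 1, 1, 1, 1, 1, 1, 0, 0] [ 0.0004 -0.0001  0.1987  0.6015  0.4632 -0.0001  0.378  -0.     -0.1916
  0.      0.    ]
[[-0.0102  0.0054  0.0279]
 [ 0.025  -0.0085 -0.022 ]
 [-0.0187  0.0109 -0.0191]
 [-0.007   0.0377  0.041 ]
 [-0.0192  0.0171  0.0053]
 [ 0.0201 -0.0606 -0.033 ]]
[1, 1, 1, 1, 1, 1, 1, 1, 0, 1, 1] [ 0.2547 -0.2253 -0.0469  0.4787  0.113   0.1051  0.2257  0.0567  0.
 -0.03    0.0248]
[[  1.366   -6.9259 -10.2997]
 [  3.192   12.5942  13.3979]
 [ -4.2607  -0.8194   0.5284]
 [ -2.7052   6.5684  -6.0416]
 [ -2.5328   6.75    -5.7355]
 [  4.9406 -18.1673   8.1509]]
[1, 1, 1, 1, 1, 1, 1, 1, 1, 1, 1] [ 0.0004 -0.      0.1987  0.6017  0.4633 -0.0001  0.3781 -0.0001 -0.1917
  0.0001 -0.    ]
[[-0.0091 -0.0005  0.0306]
 [ 0.0294 -0.0117 -0.0238]
 [-0.0134  0.0212 -0.0196]
 [-0.0112  0.0298  0.0412]
 [-0.0235  0.0092  0.0053]
 [ 0.0279 -0.048  -0.0336]]
```

The joint model fits to under 0.06 mm. It shows a wrist offset, so another arm branch may reach the socket. I'll search for IK solutions.

```bash
cat > ik.py <<'E'
from kin import *
K=np.array([.1987,.6015,.4632,.378,-.1916])
lo=np.array([-3.07,-1.43,-1.02,-3.03,-3.05]);hi=np.array([3.07,2.12,1.25,1.67,0])
M=np.array([.5529,-.0245,.1615]);A=e('z',np.radians(-19.1))@e('y',np.radians(-32))
def fk5(q):
    F=e('z',q[0])@e('y',q[1]);G=F@e('y',-q[2]);W=G@e('x',-q[3]);H=W@e('y',-q[4])
    return np.array([0,0,K[0]])+F@[0,0,K[1]]+G@[K[2],0,0]+W@[0,K[4],0]+H@[K[3],0,0],H
def spin(q,ref):  # q6 for tool y = ref
    H=fk5(q)[1];B=np.array([[1,0,0],[0,0,1],[0,-1,0]])
    v=H.T@ref; # tool = H Rx(-q6) B ; tool y = H Rx(-q6) (0,0,-1) = H (0,-sin q6,-cos q6)
    return np.arctan2(-v[1],-v[2])
def ik(p,x,seeds=120,rng=np.random.default_rng(0),lo=lo,hi=hi):
    S=[]
    for _ in range(seeds):
        r=least_squares(lambda q:np.r_[(fk5(q)[0]-p)*3,fk5(q)[1][:,0]-x],lo+(hi-lo)*rng.random(5),bounds=(lo,hi),xtol=1e-12)
        if np.abs(r.fun).max()<1e-4 and not any(np.allclose(r.x,s,atol=.02) for s in S): S.append(r.x)
    return S
E
python3 - <<'E'
from ik import *
np.set_printoptions(precision=3,suppress=True)
a=A[:,2]
l2=np.array([-3.14,-2,-1.4,-3.14,-3.14]);h2=np.array([3.14,2.3,2.5,3.14,3.14])
for z in (30,-28): print('wide',z,[s for s in ik(M+a*(.067+z/1000),-a,150,lo=l2-.0,hi=h2)])
for z in (60,30,0,-28): print(z,ik(M+a*(.067+z/1000),-a,60))
for t in range(32,16,-2):
    b=A@e('y',np.radians(32-t))[:,2]
    print('lean',t,ik(M+a*(-.028)+b*.095,-b,40))
E
```

```text
wide 30 [array([ 2.789, -1.536, -0.508, -0.554,  3.123]), array([ 0.599, -0.233, -0.999,  0.826, -0.617]), array([-2.722, -1.632, -0.321, -1.977, -2.736]), array([ 2.694, -1.488, -0.814,  0.179, -2.796]), array([-0.453, -0.256, -0.798,  3.004,  0.478]), array([-2.478, -1.559, -0.969,  2.457,  2.361])]
wide -28 [array([-0.435, -0.131, -0.854,  2.957,  0.297]), array([-2.584, -1.696, -1.017,  2.401,  2.484]), array([ 2.761, -1.651, -0.586, -0.453,  3.084]), array([ 0.359, -0.115, -1.081,  1.162, -0.378]), array([-2.727, -1.742, -0.379, -2.088, -2.714]), array([ 2.709, -1.623, -0.862,  0.206, -2.883])]
60 [array([ 0.687, -0.289, -0.957,  0.741, -0.733]), array([ 2.686, -1.421, -0.786,  0.173, -2.756])]
30 [array([ 0.599, -0.233, -0.999,  0.826, -0.617])]
0 []
-28 []
lean 32 []
lean 30 [array([ 0.521, -0.16 , -0.987,  0.83 , -0.536])]
lean 28 [array([ 0.533, -0.145, -0.931,  0.719, -0.575])]
lean 26 [array([ 0.535, -0.128, -0.874,  0.62 , -0.613])]
lean 24 [array([ 0.528, -0.11 , -0.817,  0.533, -0.652])]
lean 22 [array([ 0.515, -0.09 , -0.76 ,  0.456, -0.692])]
lean 20 [array([ 0.499, -0.068, -0.703,  0.387, -0.733])]
lean 18 [array([ 0.48 , -0.046, -0.648,  0.326, -0.775])]
```

```bash
cat > go.py <<'E'
# go.py z_mm lean_deg : deltas to put tip on axis at z with lean towards vertical
from ik import *
import sys
np.set_printoptions(precision=3,suppress=True)
def delta(z,lean,L=.067,dx=0,dy=0):
    s=arm.get_state();T=e('xyz',s['ee_rot']);b=(A@e('y',np.radians(lean)))[:,2]
    P=M+A@[dx/1000,dy/1000,z/1000]+b*L
    x=T[:,0];ax=np.cross(x,-b);n=np.linalg.norm(ax);w=ax/n*np.arcsin(n) if n>1e-9 else ax
    print('shift units',(P-s['eef_pos'])/.03,'turn units',np.degrees(w)/5,'spin axis(cw)',-b)
    return P,b
if __name__=='__main__':
    P,b=delta(float(sys.argv[1]),float(sys.argv[2]))
    for z in (-5,-17,-28): print(z,ik(M+A@[0,0,z/1000]+b*.067,-b,25))
E
python3 go.py -5 2; python3 go.py -5 2.4; python3 st.py
```

```text
shift units [-0.205  0.031  0.024] turn units [0.109 0.209 0.02 ] spin axis(cw) [ 0.472 -0.164 -0.866]
-5 [array([ 0.507, -0.151, -0.996,  0.853, -0.517])]
-17 [array([ 0.467, -0.127, -1.013,  0.911, -0.471])]
-28 []
shift units [-0.192  0.026  0.032] turn units [0.135 0.285 0.02 ] spin axis(cw) [ 0.467 -0.162 -0.869]
-5 [array([ 0.511, -0.149, -0.985,  0.828, -0.525])]
-17 [array([ 0.473, -0.125, -1.002,  0.883, -0.48 ])]
-28 [array([ 0.434, -0.103, -1.017,  0.943, -0.438])]
q [ 0.4756 -0.1436 -1.017   0.9357 -0.4872  2.8471] t 14.5 w 0.023566637152460275
tip in mouth mm [ 6.1692  0.9098 -8.8823] tilt err deg (in mouth x,y) [-0.8339 -0.2005]
spin deg 75.25039925663405 F mouth [-4.6426 -0.3597 -2.8927] Mom mouth [-0.1659  3.5759 -0.0089]
```

```bash
python3 go.py -8 3
```

```text
shift units [-0.123  0.002 -0.042] turn units [0.175 0.398 0.019] spin axis(cw) [ 0.458 -0.159 -0.875]
-5 [array([ 0.517, -0.145, -0.969,  0.793, -0.537])]
-17 [array([ 0.482, -0.121, -0.985,  0.842, -0.493])]
-28 [array([ 0.447, -0.099, -1.   ,  0.896, -0.452])]
```

```bash
python3 -m inch '-.06 0 -.02 .09 .2 .01;-.06 0 -.02 .085 .2 .01;0 0 0 0 0 0;0 0 0 0 0 0'; python3 st.py; python3 go.py -17 3|head -1
```

```text
t: 15.0
eef_pos: [0.5271, -0.0145, 0.2147]
ee_rot: [0.26, 1.063, -0.33]
force: [-0.4, 1.5, -3.0]
width: 0.0239
q [ 0.5096 -0.1406 -0.9725  0.8052 -0.5262  2.9475] t 15.0 w 0.02393356597894697
tip in mouth mm [ 1.359   1.0836 -7.1889] tilt err deg (in mouth x,y) [-2.8784  0.1023]
spin deg 75.27138965781018 F mouth [-2.3515  1.2526 -2.0952] Mom mouth [-0.011   1.8844 -0.0002]
shift units [ 0.121 -0.076 -0.299] turn units [-0.009  0.029 -0.01 ] spin axis(cw) [ 0.458 -0.159 -0.875]
```

```bash
python3 -m inch '.06 -.04 -.15 0 0 0;.06 -.036 -.15 0 0 0;.03 -.01 -.055 0 0 0;0 0 0 0 0 0;0 0 0 0 0 0'; python3 st.py; python3 go.py -20 3|head -1
```

```text
t: 15.62
eef_pos: [0.5316, -0.0175, 0.2039]
ee_rot: [0.26, 1.063, -0.331]
force: [3.6, -2.3, 1.0]
width: 0.0235
q [ 0.4738 -0.1191 -0.9914  0.8565 -0.4822  2.9189] t 15.625 w 0.023512886207723977
tip in mouth mm [  0.0507  -0.2536 -19.0347] tilt err deg (in mouth x,y) [-2.9087  0.0692]
spin deg 75.24715334987759 F mouth [ 4.0697 -1.0351 -1.3309] Mom mouth [-0.4632  0.0626  0.0538]
shift units [ 0.021  0.004 -0.026] turn units [-0.006  0.021 -0.007] spin axis(cw) [ 0.458 -0.159 -0.875]
```

```bash
python3 -m inch '.032 -.011 -.061 0 0 0;.016 -.0055 -.03 0 0 0;0 0 0 0 0 0'; python3 st.py
```

```text
t: 16.0
eef_pos: [0.5333, -0.018, 0.2016]
ee_rot: [0.26, 1.062, -0.331]
force: [4.4, -5.7, 2.9]
width: 0.0241
q [ 0.4637 -0.1133 -0.9957  0.8725 -0.4708  2.91  ] t 16.0 w 0.02406843586456449
tip in mouth mm [  0.3849  -0.217  -21.9167] tilt err deg (in mouth x,y) [-2.8674  0.0686]
spin deg 75.24546993556798 F mouth [ 6.638  -3.9273 -0.7412] Mom mouth [-1.2453 -1.433   0.0886]
```

```bash
python3 -m inch '.03 -.015 -.035 0 0 0;.02 -.012 -.035 0 0 0;0 0 0 0 0 0'; python3 st.py
```

```text
t: 16.38
eef_pos: [0.5347, -0.0187, 0.1993]
ee_rot: [0.26, 1.063, -0.33]
force: [4.1, -4.4, 3.9]
width: 0.0238
q [ 0.4541 -0.1076 -0.999   0.8852 -0.46    2.904 ] t 16.375 w 0.02378343539954437
tip in mouth mm [  0.457   -0.3178 -24.7746] tilt err deg (in mouth x,y) [-2.8878  0.0875]
spin deg 75.25307243252738 F mouth [ 6.5168 -2.7773  0.4751] Mom mouth [-1.1457 -1.4535  0.056 ]
```

```bash
python3 -m inch '.016 -.006 -.03 0 0 0;.01 -.004 -.02 0 0 0;0 0 0 0 0 0;0 0 0 .262 -.091 -.5;0 0 0 .523 -.182 -1;0 0 0 .523 -.182 -1;0 0 0 0 0 0'; python3 st.py; python3 wv.py w4.png jaw_pad driver_blue_tip socket_mouth
```

```text
t: 17.25
eef_pos: [0.5354, -0.0192, 0.1977]
ee_rot: [0.51, 1.062, -0.332]
force: [5.1, -5.5, 4.7]
width: 0.0236
q [ 0.4481 -0.1043 -1.0023  0.8963 -0.4539  2.6462] t 17.25 w 0.023579714567075184
tip in mouth mm [  0.3231  -0.662  -26.5117] tilt err deg (in mouth x,y) [-2.8684  0.0334]
spin deg 60.89131808323994 F mouth [ 8.1589 -3.5566  0.4758] Mom mouth [-1.4406 -1.5209  0.0648]
[ 0.5354 -0.0192  0.1977] [ 0.4481 -0.1043 -1.0023  0.8963 -0.4539  2.6473]
tool x [ 0.4602 -0.1588 -0.8735] y az 45.00967322622553
jaw_pad 0.63 235.2 158.1 [ 0.5161 -0.0111  0.1177] [ 0.5324 -0.0233  0.086 ]
driver_blue_tip 0.76 271.2 218.6 [ 0.5546 -0.0226  0.1501] [ 0.6108 -0.0572  0.086 ]
socket_mouth 0.85 271.8 231.7 [ 0.5349 -0.0131  0.1821] [ 0.6255 -0.071   0.086 ]
socket_mouth 0.28 270.5 267.1 [ 0.5126 -0.0057  0.2229] [ 0.6692 -0.1172  0.086 ]
```

View pics/w4.png

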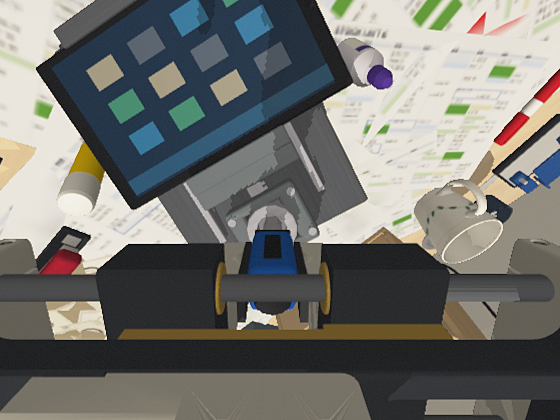

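```bash
cat > jaw.py <<'E'
from ik import *
np.set_printoptions(precision=2,suppress=True,linewidth=200)
def prof(v=0,n=3):
    Q=[];F=[]
    for i in range(n):
        p=arm.grab_frame('wrist');q=(cloud(p)-M)@A*1000;Q.append(q[(p['range_z']>0)]);s=arm.get_state();F.append(A.T@s['moment'])
    q=np.vstack(Q);g=q[(abs(q[:,1])<36)&(q[:,0]>-75)&(q[:,0]<-15)&(q[:,2]<5)]
    b=np.arange(-75,-15,1.);i=np.digitize(g[:,0],b)
    med=[np.median(g[i==k,2]) if (i==k).sum()>8 else np.nan for k in range(1,len(b)+1)]
    if v: print(np.c_[b,med].T)
    print('mom',np.mean(F,0),np.std(F,0))
if __name__=='__main__': prof(1)
E
python3 jaw.py
python3 -m inch '0 0 0 .523 -.182 -1;0 0 0 .523 -.182 -1;0 0 0 .523 -.182 -1;0 0 0 .523 -.182 -1;0 0 0 .523 -.182 -1;0 0 0 .523 -.182 -1;0 0 0 .523 -.182 -1;0 0 0 .523 -.182 -1;0 0 0 .523 -.182 -1;0 0 0 .523 -.182 -1;0 0 0 0 0 0'
python3 jaw.py; python3 st.py
```

```text
[[-75.   -74.   -73.   -72.   -71.   -70.   -69.   -68.   -67.   -66.   -65.   -64.   -63.   -62.   -61.   -60.   -59.   -58.   -57.   -56.   -55.   -54.   -53.   -52.   -51.   -50.   -49.   -48.
  -47.   -46.   -45.   -44.   -43.   -42.   -41.   -40.   -39.   -38.   -37.   -36.   -35.   -34.   -33.   -32.   -31.   -30.   -29.   -28.   -27.   -26.   -25.   -24.   -23.   -22.   -21.   -20.
  -19.   -18.   -17.   -16.  ]
 [-23.54 -23.54 -23.54 -23.64 -23.55 -23.63 -23.71 -23.81 -23.97 -23.85 -23.91 -23.92 -24.05 -24.58 -17.58 -16.86 -16.77 -16.71 -16.77 -16.78 -16.79 -16.71 -16.7  -16.66 -16.65 -16.75 -16.64 -17.01
  -18.23 -18.53 -18.55 -18.49 -18.47 -18.51 -18.47 -18.56 -18.55 -18.46 -18.52 -18.46 -18.55 -19.07 -20.24 -31.38 -31.66 -31.65 -31.55 -31.73 -31.59 -31.58 -24.65 -15.24  -8.32  -8.13  -8.11  -7.88
   -7.71  -7.38  -6.89  -6.37]]
mom [-1.48 -1.55  0.08] [0.04 0.   0.02]
t: 18.98
eef_pos: [0.5347, -0.0195, 0.1971]
ee_rot: [1.5, 1.063, -0.339]
force: [0.0, -4.9, 4.6]
width: 0.024
[[-75.   -74.   -73.   -72.   -71.   -70.   -69.   -68.   -67.   -66.   -65.   -64.   -63.   -62. 
[... 364 characters left out ...]
3.56 -23.8  -23.86 -23.86 -23.93 -23.83 -23.32 -17.98 -17.1  -16.59 -16.49 -16.83 -16.67 -16.41 -16.72 -16.77 -16.55 -16.78 -16.83 -16.72 -16.61 -17.59 -18.5
  -18.6  -18.49 -18.47 -18.53 -18.44 -18.46 -18.53 -18.43 -18.49 -18.59 -18.49 -18.74 -23.11 -31.68 -31.68 -31.59 -31.41 -31.45 -31.68 -31.62 -31.05 -31.84 -31.61  -8.98  -8.26  -8.1   -8.23  -8.07
   -8.04  -7.89  -8.24  -6.81]]
mom [-2.06 -0.23  0.11] [0.07 0.02 0.04]
q [ 0.4495 -0.1038 -1.0033  0.898  -0.4567  1.6479] t 19.125 w 0.023906338049482567
tip in mouth mm [ -0.4408  -1.3731 -26.7386] tilt err deg (in mouth x,y) [-2.8936 -0.1474]
spin deg 3.860689675376453 F mouth [ 3.5033 -5.3059  3.9902] Mom mouth [-2.1551 -0.2362  0.0721]
```

```bash
python3 -m inch '0 0 0 .523 -.182 -1;0 0 0 .523 -.182 -1;0 0 0 .523 -.182 -1;0 0 0 .523 -.182 -1;0 0 0 .523 -.182 -1;0 0 0 .523 -.182 -1;0 0 0 .523 -.182 -1;0 0 0 .523 -.182 -1;0 0 0 .523 -.182 -1;0 0 0 .523 -.182 -1;0 0 0 .523 -.182 -1;0 0 0 .523 -.182 -1'
sed -i 's/prof(1)/prof(0,6)/' jaw.py
cat >> jaw.py <<'E'
    p=arm.grab_frame('wrist');q=(cloud(p)-M)@A*1000;q=q[p['range_z']>0]
    for side in (-1,1):
        g=q[(side*q[:,1]>8)&(side*q[:,1]<40)]
        top=g[(abs(g[:,2]+18.5)<.9)&(g[:,0]>-50)&(g[:,0]<-20)];fr=g[(abs(g[:,2]+16.7)<.9)&(g[:,0]<-45)&(g[:,0]>-80)]
        print('side',side,'rear',np.percentile(top[:,0],98) if len(top)>30 else None,'front',np.percentile(fr[:,0],2) if len(fr)>30 else None)
    s=arm.get_state();print('q6',s['q'][5],'q3',s['q'][2],'F',A.T@s['force'],'t',s['t'])
E
python3 jaw.py; python3 st.py|tail -2
```

```text
t: 20.62
eef_pos: [0.5343, -0.0188, 0.1964]
ee_rot: [2.697, 1.066, -0.34]
force: [-5.0, -0.8, 5.0]
width: 0.0238
tip in mouth mm [ -1.5859  -0.9269 -27.0131] tilt err deg (in mouth x,y) [-3.0874 -0.1821]
spin deg -64.8976505440863 F mouth [-1.1581 -2.3813  6.65  ] Mom mouth [-0.8192  2.1596  0.1445]  File "jaw.py", line 13
    p=arm.grab_frame('wrist');q=(cloud(p)-M)@A*1000;q=q[p['range_z']>0]
IndentationError: unexpected indent
```

```bash
sed -i "s/if __name__=='__main__': prof(0,6)/if __name__=='__main__':\n    prof(0,6)/" jaw.py; python3 jaw.py
```

```text
mom [-0.69  2.68  0.05] [0.08 0.22 0.02]
side -1 rear None front None
side 1 rear None front None
q6 0.4587508201144583 q3 -1.0004431788655346 F [-2.95 -0.95  6.18] t 20.975
```

```bash
cat > tq.py <<'E'
from ik import *
np.set_printoptions(precision=3,suppress=True)
S=[]
for i in range(6): s=arm.get_state();S.append(np.r_[A.T@s['moment'],A.T@s['force'],s['joint_efforts'][5]]);arm.grab_frame('scene')
S=np.array(S);T=e('xyz',s['ee_rot']);y=A.T@T[:,1]
tm=-R.from_matrix(np.eye(3)).apply([0,0,0])
print('mom',S[:,:3].mean(0),'+-z',S[:,2].std(),'F',S[:,3:6].mean(0),'eff6',S[:,6].mean(),'spin',np.degrees(np.arctan2(y[1],y[0])),'q6',s['q'][5],'q3',s['q'][2],'tip',A.T@(s['eef_pos']+.067*T[:,0]-M)*1000)
E
python3 tq.py
python3 -m inch '.012 -.004 .047 .523 -.182 -1;0 0 0 .523 -.182 -1;0 0 0 .523 -.182 -1;0 0 0 .523 -.182 -1'
python3 tq.py
python3 -m inch '0 0 0 .523 -.182 -1;0 0 0 .523 -.182 -1;0 0 0 .523 -.182 -1;0 0 0 .523 -.182 -1'
python3 tq.py
```

```text
mom [-0.615  2.926  0.059] +-z 0.04112973962353226 F [-2.877 -1.003  6.025] eff6 -0.03566387516912073 spin -64.59761412992341 q6 0.4587625021802565 q3 -1.000394279779143 tip [ -1.432  -0.943 -26.99 ]
t: 21.78
eef_pos: [0.5344, -0.0185, 0.1967]
ee_rot: [3.095, 1.069, -0.339]
force: [0.6, 2.8, -5.8]
width: 0.0237
mom [ 1.391  3.818 -0.067] +-z 0.044544106963679546 F [-5.963  3.123 -6.827] eff6 0.00013703363947570324 spin -87.3878598506679 q6 0.06973705967394334 q3 -0.995677105546358 tip [ -1.362  -0.714 -26.618]
t: 22.58
eef_pos: [0.5348, -0.0184, 0.1973]
ee_rot: [-2.787, 1.069, -0.337]
force: [-0.0, 6.6, -14.2]
width: 0.0237
mom [ 2.572  4.771 -0.107] +-z 0.03476239576133918 F [ -7.921   6.017 -10.951] eff6 0.04757115617394447 spin -110.30622546811969 q6 -0.32752350985756695 q3 -0.9940517674289453 tip [ -1.034  -0.368 -26.437]
```

```bash
cat > tq.py <<'E'
from ik import *
np.set_printoptions(precision=3,suppress=True)
S=[]
for i in range(6):
    s=arm.get_state();T=e('xyz',s['ee_rot']);S.append(np.r_[T.T@s['moment'],T.T@s['force'],A.T@s['force'],s['joint_efforts'][5]]);arm.grab_frame('scene')
S=np.array(S);y=A.T@T[:,1];m=S.mean(0)
print('AXIAL MOM %.3f +- %.3f'%(m[0],S[:,0].std()),'tool mom',m[1:3],'tool F',m[3:6],'F mouth',m[6:9],'eff6 %.3f'%m[9],'spin %.1f'%np.degrees(np.arctan2(y[1],y[0])),'q6 %.3f q3 %.3f'%(s['q'][5],s['q'][2]),'tip',A.T@(s['eef_pos']+.067*T[:,0]-M)*1000,'lean',np.degrees((A.T@T[:,0])[:2]))
E
python3 tq.py
```

```text
AXIAL MOM -0.009 +- 0.032 tool mom [-5.389 -0.75 ] tool F [11.763 -3.003  9.072] F mouth [ -8.117   5.947 -11.332] eff6 -0.021 spin -110.3 q6 -0.328 q3 -0.994 tip [ -1.013  -0.359 -26.425] lean [-3.241 -0.105]
```

Run:
```python
from ik import *
np.set_printoptions(precision=1,suppress=True,linewidth=220)
for n in ('scene','top'):
    p=arm.grab_frame(n)
    q=(cloud(p)-M)@A*1000
    g=q[(abs(q[...,1])<40)&(q[...,0]>-80)&(q[...,0]<-18)&(abs(q[...,2]+20)<15)]
    b=np.arange(-80,-18,1.5);i=np.digitize(g[:,0],b)
    print(n,len(g));print(np.array([[x,np.median(g[i==k+1,2]),(i==k+1).sum()] for k,x in enumerate(b) if (i==k+1).sum()>3]).T)
p=arm.grab_frame('scene');u,v=proj(p,M+A@[-.06,0,-.02]);u,v=int(u),int(v)
cv2.imwrite('pics/sc.png',cv2.resize(p['frame'][v-60:v+50,u-80:u+80],None,fx=5,fy=5,interpolation=cv2.INTER_CUBIC)[:,:,::-1])
```

```text
scene 576
[[-80.  -78.5 -77.  -75.5 -74.  -72.5 -71.  -69.5 -68.  -66.5 -65.  -63.5 -62.  -60.5 -59.  -57.5 -56.  -54.5 -53.  -51.5 -50.  -48.5 -47.  -45.5 -44.  -42.5 -41.  -39.5 -38.  -35.  -33.5 -32.  -30.5 -29.  -27.5 -26.
  -24.5 -23.  -21.5 -20. ]
 [-25.1 -25.3 -25.  -25.2 -24.7 -24.8 -24.3 -25.6 -25.5 -25.7 -21.8 -18.7 -18.6 -18.8 -18.7 -17.4 -18.2 -17.5 -18.1 -19.3 -20.3 -20.5 -19.4 -20.1 -20.3 -20.6 -19.9 -19.8 -20.6 -28.4 -32.8 -32.4 -32.2 -33.1 -32.3 -33.1
  -20.9 -23.4 -10.6 -11.6]
 [ 13.   15.   13.   14.   11.   17.   13.   13.   14.   12.   27.   15.   12.   14.   16.   11.   16.   14.   11.    9.   13.   16.   13.   12.   13.   14.   15.   11.    8.    6.   14.   11.   13.    9.   10.   13.
   48.   18.   16.   19. ]]
top 29
[[-30.5 -27.5 -21.5]
 [-29.7 -29.9 -29.3]
 [  4.    4.    4. ]]
```

View pics/sc.png

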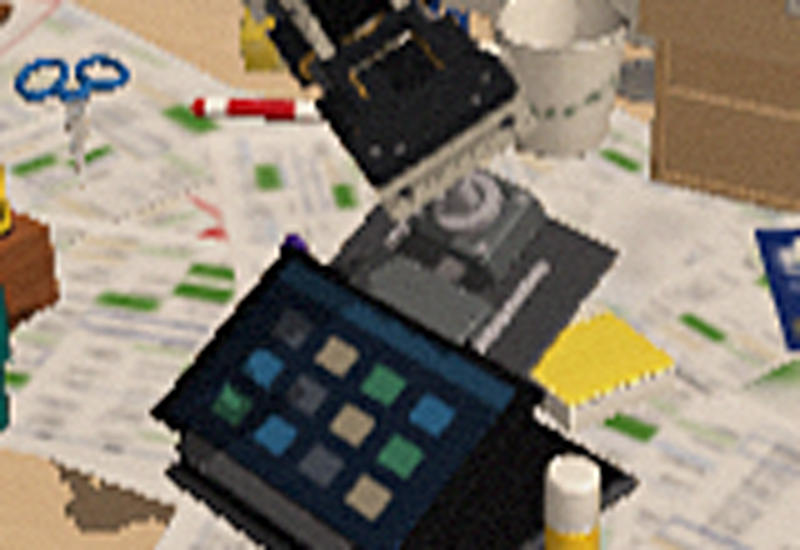

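```bash
sed -i "s/range(6)/range(10)/;s/grab_frame('scene')/grab_frame('wrist')/" tq.py
python3 -m inch '-.008 .002 -.02 .523 -.182 -1;0 0 0 .523 -.182 -1'; python3 tq.py; python3 -m inch '0 0 0 .523 -.182 -1;0 0 0 .523 -.182 -1'; python3 tq.py; python3 jaw.py
```

```text
t: 23.58
eef_pos: [0.5349, -0.0183, 0.1973]
ee_rot: [-2.586, 1.068, -0.336]
force: [0.3, 4.8, -10.6]
width: 0.0237
AXIAL MOM 0.002 +- 0.024 tool mom [-5.174  0.412] tool F [ 8.729 -0.663  8.739] F mouth [-7.551  5.166 -8.325] eff6 0.032 spin -121.7 q6 -0.528 q3 -0.995 tip [ -0.951  -0.118 -26.454] lean [-3.211 -0.059]
t: 24.32
eef_pos: [0.535, -0.0182, 0.1974]
ee_rot: [-2.385, 1.068, -0.334]
force: [1.0, 6.1, -11.0]
width: 0.0239
AXIAL MOM 0.003 +- 0.039 tool mom [-4.911  1.275] tool F [8.499 0.82  8.581] F mouth [-7.274  5.283 -8.105] eff6 0.043 spin -133.2 q6 -0.727 q3 -0.994 tip [ -0.877   0.002 -26.429] lean [-3.22  -0.027]
mom [ 2.43  4.47 -0.15] [0.03 0.03 0.03]
side -1 rear -38.24846502736569 front -61.281203153935564
side 1 rear None front None
q6 -0.7267797817351377 q3 -0.9944042853222974 F [-7.05  6.14 -7.74] t 25.175
```

```bash
cat > edge.py <<'E'
from ik import *
np.set_printoptions(precision=2,suppress=True)
E=[];m=[]
for i in range(8):
    p=arm.grab_frame('wrist');q=(cloud(p)-M)@A*1000;q=q[p['range_z']>0]
    s=arm.get_state();T=e('xyz',s['ee_rot']);m.append(T[:,0]@s['moment'])
    r=[]
    for c in range(-38,38,4):
        g=q[(q[:,1]>c)&(q[:,1]<c+4)&(q[:,0]>-50)&(q[:,0]<-28)]
        a=g[(abs(g[:,2]+18.5)<1.2)][:,0];b=g[(abs(g[:,2]+31.6)<1.5)][:,0]
        r.append((np.percentile(a,98)) if len(a)>6 and len(b)>3 else np.nan)
    E.append(r)
y=A.T@T[:,1]
print('rear edge by y',np.nanmedian(E,0),'AXIAL %.3f'%np.mean(m),'t',s['t'],'spin %.1f'%np.degrees(np.arctan2(y[1],y[0])),'q6 %.3f'%s['q'][5],'F',A.T@s['force'])
E
python3 edge.py 2>/dev/null
python3 -m inch '0 0 0 .523 -.182 -1;0 0 0 .523 -.182 -1;0 0 0 .523 -.182 -1;0 0 0 .523 -.182 -1'; python3 edge.py 2>/dev/null; python3 st.py|tail -2|head -1
```

```text
rear edge by y [-38.16 -38.55 -38.4  -38.4  -38.36 -38.09    nan    nan    nan    nan
    nan    nan    nan    nan    nan    nan    nan    nan    nan] AXIAL 0.034 t 25.575 spin -133.2 q6 -0.727 F [-7.14  5.77 -7.83]
t: 26.08
eef_pos: [0.5352, -0.0181, 0.1976]
ee_rot: [-1.984, 1.068, -0.332]
force: [1.0, 5.9, -10.5]
width: 0.0236
rear edge by y [-39.15 -39.02 -39.24 -38.9  -39.12 -39.14 -39.16 -39.21 -39.12    nan
    nan    nan    nan    nan    nan    nan    nan    nan    nan] AXIAL 0.048 t 26.475 spin -156.0 q6 -1.124 F [-6.3   5.61 -7.88]
tip in mouth mm [ -0.5821   0.2639 -26.302 ] tilt err deg (in mouth x,y) [-3.2113  0.0484]
```

```bash
python3 -m inch '0 0 0 .523 -.182 -1;0 0 0 .523 -.182 -1;0 0 0 .523 -.182 -1;0 0 0 .523 -.182 -1'; python3 edge.py 2>/dev/null
```

```text
t: 26.98
eef_pos: [0.5354, -0.0181, 0.1978]
ee_rot: [-1.583, 1.068, -0.329]
force: [2.3, 4.5, -9.7]
width: 0.0237
rear edge by y [-39.4  -39.43 -39.66 -39.38 -39.48 -39.42 -39.35 -39.51 -39.35    nan
    nan -39.66 -39.86 -39.62 -41.44    nan    nan    nan    nan] AXIAL 0.011 t 27.375 spin -178.9 q6 -1.523 F [-5.9   5.64 -8.51]
```

```bash
python3 -m inch '0 0 0 .523 -.182 -1;0 0 0 .523 -.182 -1;0 0 0 .523 -.182 -1'; python3 edge.py 2>/dev/null; python3 tq.py
```

```text
t: 27.75
eef_pos: [0.5355, -0.0181, 0.198]
ee_rot: [-1.282, 1.067, -0.328]
force: [2.0, 3.9, -8.9]
width: 0.0237
rear edge by y [-39.34 -39.52 -39.58 -39.46 -39.58 -39.57 -39.53 -39.55 -39.47    nan
    nan -39.46 -39.75 -39.46 -39.63 -39.63 -39.64 -40.16    nan] AXIAL -0.011 t 28.15 spin 164.0 q6 -1.821 F [-5.52  5.86 -8.87]
AXIAL MOM 0.002 +- 0.031 tool mom [-1.432  3.958] tool F [8.485 5.92  3.97 ] F mouth [-5.054  5.469 -8.207] eff6 -0.020 spin 164.0 q6 -1.821 q3 -0.995 tip [  0.038   0.492 -26.048] lean [-3.137  0.151]
```

```bash
sed -i "s/range(10)/range(20)/" tq.py; python3 -m inch '0 0 0 .523 -.182 -1;0 0 0 .523 -.182 -1'; python3 tq.py; python3 edge.py 2>/dev/null
```

```text
t: 28.9
eef_pos: [0.5356, -0.0182, 0.1983]
ee_rot: [-1.084, 1.066, -0.327]
force: [-0.7, 5.7, -6.8]
width: 0.0238
AXIAL MOM 0.019 +- 0.043 tool mom [-0.338  4.208] tool F [5.585 6.577 2.106] F mouth [-5.157  4.92  -5.299] eff6 0.028 spin 152.5 q6 -2.022 q3 -0.995 tip [  0.285   0.48  -25.877] lean [-3.095  0.172]
rear edge by y [-39.52 -39.41 -39.37 -39.61 -39.48 -39.51 -39.51 -39.52 -39.5     nan
    nan -39.55 -39.66 -39.66 -39.63 -39.67 -39.68 -39.69 -39.72] AXIAL 0.019 t 30.3 spin 152.5 q6 -2.022 F [-5.6   3.49 -5.94]
```

```bash
python3 -m inch '0 0 0 .523 -.182 -1;0 0 0 .1 -.035 -.2;0 0 0 -.262 .091 .5'; python3 edge.py 2>/dev/null
python3 -m inch '-.08 .028 .14 0 0 0;-.08 .028 .14 0 0 0;-.13 .045 .22 0 0 0;-.167 .058 .283 0 0 0;-.167 .058 .283 0 0 0;-.167 .058 .283 0 0 0;-.167 .058 .283 0 0 0;0 0 0 0 0 0'; python3 st.py; python3 edge.py 2>/dev/null
```

```text
t: 30.68
eef_pos: [0.5356, -0.0182, 0.1984]
ee_rot: [-1.018, 1.066, -0.328]
force: [-1.2, 5.5, -7.0]
width: 0.0239
rear edge by y [-39.5  -39.53 -39.46 -39.62 -39.38 -39.54 -39.49 -39.49 -39.57    nan
    nan -39.65 -39.57 -39.73 -39.74 -39.67 -39.54 -39.56 -39.51] AXIAL 0.023 t 31.075 spin 148.5 q6 -2.092 F [-4.8   4.63 -4.83]
t: 32.08
eef_pos: [0.5065, -0.0084, 0.2481]
ee_rot: [-1.013, 1.065, -0.328]
force: [-0.3, 0.3, -2.1]
width: 0.0241
q [ 0.609  -0.217  -0.9192  0.6795 -0.6695 -1.9938] t 32.075 w 0.024062924011790714
tip in mouth mm [ 0.6856  0.2548 32.5507] tilt err deg (in mouth x,y) [-3.045   0.1589]
spin deg 148.31560718970914 F mouth [-1.4375  0.1548 -1.5656] Mom mouth [ 0.1569  1.8496 -0.0211]
rear edge by y [-39.43 -39.49 -39.57 -39.47 -39.53 -39.64 -39.65 -39.63 -39.69    nan
    nan -39.65 -39.82 -39.58 -39.71 -39.51 -39.71 -39.49 -39.58] AXIAL 0.039 t 32.475 spin 148.3 q6 -1.994 F [-0.87 -0.63 -2.17]
```

```bash
python3 -m inch '0 0 .1 .272 .783 0;0 0 .1 .272 .783 0;0 0 .1 .272 .783 0;0 0 .1 .272 .783 0;0 0 0 .272 .783 0;0 0 0 .272 .783 0;0 0 0 .272 .783 0;0 .5 0 0 0 -1;0 1 0 0 0 -1;0 1 0 0 0 -1;0 1 0 0 0 -1;0 1 0 0 0 -1'
python3 -m inch '-.1 1 0 0 0 -1;-.1 1 0 0 0 -1;-.1 1 0 0 0 -1;-.1 1 0 0 0 -1;0 1 0 0 0 -.9;0 .9 0 0 0 0;0 0 0 0 0 0;0 0 0 0 0 0;0 0 0 0 0 0'
python3 wv.py w5.png driver_blue_tip driver_blue_grip block
python3 -c "
import cv2;a=cv2.imread('pics/w5.png')[90:330,180:360];cv2.imwrite('pics/w5c.png',cv2.resize(a,None,fx=2.5,fy=2.5))"
```

```text
t: 33.98
eef_pos: [0.5065, 0.1268, 0.2587]
ee_rot: [1.734, 1.568, 1.98]
force: [0.7, 0.0, -2.0]
width: 0.0237
t: 35.1
eef_pos: [0.4945, 0.3024, 0.2591]
ee_rot: [1.546, 1.568, 1.367]
force: [-0.5, 0.5, -2.2]
width: 0.0239
[0.4945 0.3024 0.2592] [ 0.8853  0.1817 -0.1548 -0.0012 -1.232  -2.635 ]
tool x [ 0.0006  0.0025 -1.    ] y az 79.72488787201102
driver_blue_tip 0.98 272.5 217.7 [0.4881 0.3044 0.2053] [0.5265 0.2978 0.086 ]
driver_blue_tip 0.9 344.3 170.6 [0.4925 0.3937 0.0545] [0.4862 0.387  0.086 ]
driver_blue_grip 0.75 192.8 165.3 [0.4481 0.2278 0.109 ] [0.4502 0.2212 0.086 ]
driver_blue_grip 0.7 343.5 117.8 [0.4289 0.3872 0.1089] [0.4296 0.3924 0.086 ]
block 0.75 269.6 177.7 [0.4842 0.3019 0.0581] [0.4792 0.303  0.086 ]
```

View pics/w5c.png

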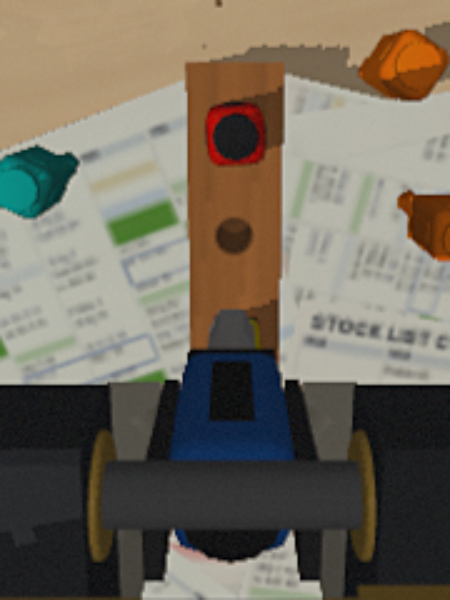

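Run:
```python
from h import *
np.set_printoptions(precision=4,suppress=True)
p=arm.grab_frame('wrist');s=arm.get_state();print('hole',onz(p,273.2,184.4,.058),s['eef_pos'])
T=R.from_euler('xyz',s['ee_rot']).as_matrix()
q=(cloud(p)-s['eef_pos'])@T*1000;g=q[(p['range_z']>0)&(np.hypot(q[...,1],q[...,2])<16)&(q[...,0]<80)&(q[...,0]>0)]
print('max x',np.percentile(g[:,0],[90,98,99.8]))
for z in range(0,72,6):
    e=g[(g[:,0]>=z)&(g[:,0]<z+6)]
    if len(e)>4: print(z,len(e),'y',e[:,1].min(),e[:,1].max(),'z nearest cam',np.percentile(e[:,2],5))
```

```text
hole [0.4933 0.305  0.058 ] [0.4945 0.3026 0.2593]
max x [54.7081 60.7745 61.6674]
0 137 y -11.397254428340496 12.209251886151176 z nearest cam -13.13058464255193
6 71 y -11.014495421772498 12.46387428974789 z nearest cam -12.82227958946762
12 78 y -10.195404654441653 11.50429816215503 z nearest cam -11.895678513366631
24 25 y -3.714711126054217 4.3550642818086285 z nearest cam -7.910121091584209
30 49 y -5.189696194266534 6.544915463691947 z nearest cam -8.089960091098288
36 40 y -6.039125751383399 6.692646739740377 z nearest cam -7.87516257549551
42 37 y -6.270697799663759 6.927982881978986 z nearest cam -7.39281826048128
48 50 y -6.3476761945872715 7.064158788341317 z nearest cam -7.413052115382531
54 40 y -5.922328549663816 7.196760857695077 z nearest cam -7.554440387280585
60 17 y -5.956986549242034 7.302197451527433 z nearest cam -7.514044749441196
```

```bash
python3 -m inch '-.03 .073 -.24 0 0 0;0 0 -1 0 0 0;0 0 -1 0 0 0;0 0 -1 0 0 0;0 0 -.7 0 0 0;0 0 -.3 0 0 0;0 0 0 0 0 0;0 0 0 0 0 0'
python3 - <<'E'
from h import *
s=arm.get_state();print(s['eef_pos'],R.from_euler('xyz',s['ee_rot']).as_matrix()[:,0],s['force'])
E
```

```text
t: 36.35
eef_pos: [0.494, 0.3056, 0.1328]
ee_rot: [1.293, 1.567, 1.114]
force: [0.5, -0.4, -2.6]
width: 0.0234
[0.49400598 0.3056231  0.13281814] [ 0.00172935  0.00351617 -0.99999232] [ 0.47003664 -0.44154849 -2.58049626]
```

```bash
python3 -m inch '-.01 -.02 -.2 0 0 0;0 0 -.3 0 0 0;0 0 -.4 0 0 0;0 0 -.4 0 0 0;0 0 -.3 0 0 0;0 0 -.2 0 0 0;0 0 -.08 0 0 0;0 0 0 0 0 0;0 0 0 0 0 0'
python3 -c "
from h import *
s=arm.get_state();print(s['eef_pos'],s['force'],s['moment'])"
```

```text
t: 37.48
eef_pos: [0.4934, 0.3048, 0.0758]
ee_rot: [1.409, 1.568, 1.23]
force: [-0.4, 0.1, -2.3]
width: 0.024
[0.49340532 0.30475981 0.07584165] [-0.35621735  0.11836447 -2.26391491] [ 0.00118428 -0.08101841  0.01108243]
```

Down freely with no contact force. Next I press down the last millimetre, release and lift straight up.

```bash
python3 -m inch '0 0 -.03 0 0 0;0 0 -.02 0 0 0;0 0 0 0 0 0'
python3 -m inch '0 0 0 0 0 0;0 0 0 0 0 0;0 0 0 0 0 0;0 0 0 0 0 0;0 0 0 0 0 0' 0.5
python3 -m inch '0 0 .3 0 0 0;0 0 .6 0 0 0;0 0 1 0 0 0;0 0 1 0 0 0;0 0 1 0 0 0;0 0 1 0 0 0;0 0 0 0 0 0;0 0 0 0 0 0'
python3 - <<'E'
from h import *
np.set_printoptions(precision=4,suppress=True)
p=arm.grab_frame('wrist');save(p,'w6.png');c=cloud(p)
for n,(x,y) in dict(y=(.5439,.2956),b=(.4933,.3046),r=(.4426,.3139)).items():
    q=c[(np.hypot(c[...,0]-x,c[...,1]-y)<.022)&(c[...,2]>.108)&(c[...,2]<.125)]
    if len(q)>20:
        a=np.linalg.lstsq(np.c_[q[:,:2]-q[:,:2].mean(0),np.ones(len(q))],q[:,2],rcond=None)[0]
        print(n,len(q),q.mean(0),cv2.minAreaRect(q[:,:2].astype(np.float32)*1000),a)
E
```

```text
t: 37.85
eef_pos: [0.4934, 0.3047, 0.0746]
ee_rot: [1.379, 1.568, 1.2]
force: [-1.9, -0.4, 4.0]
width: 0.0236
t: 38.48
eef_pos: [0.4932, 0.3046, 0.0739]
ee_rot: [1.542, 1.568, 1.363]
force: [-0.7, -0.5, 0.1]
width: 0.0437
t: 39.48
eef_pos: [0.4929, 0.3044, 0.221]
ee_rot: [1.604, 1.568, 1.425]
force: [-0.2, -0.4, -1.2]
width: 0.0435
y 491 [0.5418 0.2965 0.1138] ((543.6268920898438, 296.36761474609375), (23.057998657226562, 23.165287017822266), 79.05187225341797) [ 0.187  -0.0306  0.1138]
b 553 [0.4912 0.3058 0.1139] ((492.50079345703125, 305.55328369140625), (23.69429588317871, 22.928985595703125), 78.76759338378906) [ 0.106  -0.0227  0.1139]
r 653 [0.4414 0.3147 0.1138] ((441.92681884765625, 314.5156555175781), (23.586511611938477, 23.544538497924805), 83.4912338256836) [ 0.0405 -0.0093  0.1138]
```

View pics/w6.png

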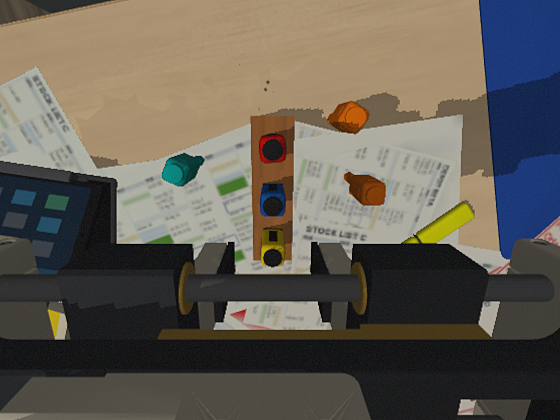

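The blue driver stands home in the middle hole, at the same cap height as its neighbours and within about 1 mm of its start. The arm is clear and touching nothing, so I'm handing in.

```bash
python3 -c "
from station import arm
print(arm.get_state()['t'],arm.job_done())"
```

```text
the job is handed in; nothing more can be done
39.525 None
```

The screw is wound up so that the jaw is against the tablet, and the blue driver is back upright in its own middle hole. I handed the job in at 39.5 s of the 64 s. No verdict was reported, and I could not measure the clamping force directly.

- **Seating:** by the arm's own position the tip went about 26 mm below the mouth. It entered without searching for the hex angle. At a true 32° the elbow joint would have passed its range, so I leaned the tool about 3° towards vertical, within the socket's play.
- **Winding:** about 287° clockwise. In the depth images the jaw slid about 7 mm at the expected 1.5 mm per rad. It then stood still over the last roughly 0.6 rad, and did not move when the driver came out.
- **Clamping force:** from the screw angle past contact I estimate 30–50 N while winding. Screw friction holds only about 30 N, so it may have settled near that once the driver was out. The wrist torque about the screw axis stayed near zero within its noise, so it neither confirmed nor contradicted this.
- **Returned driver:** it went down freely, touching at about 4–6 N. In the last picture its cap is about 1 mm from where it started, at the same height as its neighbours. The red and yellow drivers also measured within about 1 mm.
- **Not re-measured:** the tablet and the bystanders. The later pictures showed nothing out of place.

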